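# Index the hanger turret and hang the last brass saddle

## Task

Turn the hanger turret anticlockwise (seen from above) by exactly one click, so that its one empty bar comes to rest at the loading position over the pointed tongue of the base. Then take the loose brass pipe saddle from the bench and hang it over that bar, between the bar's two collars with a leg on each side: lower it on in the gripper rather than dropping it, and let go so that it hangs freely. Leave the other loose things on the bench where they are.

Things in the scene. Friction and masses are not known exactly. Their poses are not given: they have to be found in the camera images.
- turret_base: Steel base of the hanger turret, fixed to the bench: 170 x 170 x 20 mm plate with a central round column; origin under the turret's axis on the bench. A flat pointed steel tongue, 12 mm high, runs along the bench from the plate in the base's -x direction out to 170 mm from the axis and marks the loading position.
- turret (a joint): Angle of the turret about its vertical axis, rad, growing anticlockwise seen from above. Sprung clicks (detents) at 0, 1.257 (72 degrees) and 2.513; it starts at or beside the click at 0 and the next one is 1.257. About 0.15 N m takes it over a click, and it snaps home when let go within about 0.3 rad.
- turret_grip (a point): Point on the turret's axis 175 mm above the bench, in the middle of the dark grip bar on top of the hub; turns with the turret. The grip bar is 60 mm long, 14 mm thick and stands from 151 to 187 mm above the bench; its length lies 36 degrees (0.628 rad) anticlockwise of this frame's x axis. The empty bar points along this frame's -x axis.
- empty_bar (a point): Top of the empty bar, midway between its two collars, 138 mm above the bench and 110 mm from the turret's axis; turns with the turret. Frame: x along the bar (towards the turret's axis), z up. The bar is a level steel rod 16 mm in diameter; its collars are 30 mm in diameter and 50 mm apart, inside to inside.
- load_point (a point): Where empty_bar lies once the turret is indexed by one click (fixed to the base, 110 mm from the axis in the base's -x direction, 138 mm above the bench). The turret has five radial bars 72 degrees apart round a hub of 44 mm radius and sweeps a radius of 145 mm; four bars carry brass saddles clamped on (tops 142 mm, feet 80 mm above the bench).
- saddle: Loose brass pipe saddle, a U-shaped strap standing on its two feet like an arch: 62 mm high, strap 30 mm wide (along its x) and 4 mm thick, legs 42 mm apart outside and 34 mm inside (along its y), the top a half round; small feet 4 mm high reach out to 66 mm overall. 0.17 kg. Origin on the underside at the centre, z up.
- saddle_crown (a point): Inside top of the loose saddle's arch, 58 mm above its underside and 4 mm below its outside top: the spot that rests on the bar. Hung, it lies on empty_bar.
- dial_stand: Bystander, fixed: dial indicator on a magnetic base 50 x 60 mm, 220 mm high, dial 105 mm from the post towards its -x. Origin under the post.
- lever_valve: Bystander, loose: brass lever valve lying on the bench, 90 mm long along x, 54 mm high. Origin under its centre.
- tank_connector: Bystander, loose: flanged brass tank connector, 54 mm flange, 45 mm high. Origin under its centre.
- parts_cup: Bystander, loose: grey polymer parts cup, 84 mm rim, 75 mm high. Origin under its centre.
- caliper: Bystander, loose: flat steel caliper, 210 mm long along y, 9 mm high. Origin under the beam's middle.
- ring_gauge: Bystander, loose: steel ring gauge, 60 mm outside, 34 mm bore, 22 mm high. Origin under its centre.
Not all that is in view belongs to the job. Leave any green look-alike of the saddle alone.

How it is judged:
On the way, in this order (a step that is already met when the one before it is completed fails the run):
1. the turret is one click on, the empty bar at the loading position (within 0.1 rad), the saddle still off the bar (value of joint turret between 1.1566 and 1.3566 rad and velocity of joint turret between -0.1 and 0.1 rad/s and distance between saddle_crown and empty_bar above 0.06 m), for 0.3 s.
2. the saddle, still in the gripper, is lowered over the empty bar, its arch within 12 mm of the bar (value of joint turret between 1.1566 and 1.3566 rad and x of saddle_crown in the frame of empty_bar between -0.013 and 0.013 m and y of saddle_crown in the frame of empty_bar between -0.013 and 0.013 m and angle between the x axis of saddle and the x axis of empty_bar, either way round below 0.35 rad and angle between saddle's own z axis and vertical below 0.35 rad and z of saddle_crown in the frame of empty_bar below 0.012 m and contact force between the fingers and saddle above 0.5 N), for 0.05 s.
At the end, for the whole second after the job is handed in: Turret at rest one click on (1.257, within 0.1 rad). The loose saddle, released and still, hangs on the empty bar between the collars: arch within 5 mm in height and 13 mm along and across of the middle of the bar, in line with it and upright within 0.35 rad (value of joint turret between 1.1566 and 1.3566 rad and x of saddle_crown in the frame of empty_bar between -0.013 and 0.013 m and y of saddle_crown in the frame of empty_bar between -0.013 and 0.013 m and angle between the x axis of saddle and the x axis of empty_bar, either way round below 0.35 rad and angle between saddle's own z axis and vertical below 0.35 rad and z of saddle_crown in the frame of empty_bar between -0.005 and 0.005 m and linear speed of saddle below 0.03 m/s and angular speed of saddle below 0.3 rad/s); the robot touches nothing.
It fails at once if the turret is turned on beyond the next click (value of joint turret above 1.75 rad).
It fails at once if a loose bystander is shifted by more than 30 mm (distance of any of lever_valve, tank_connector, parts_cup, caliper, ring_gauge from where it was at the start of the episode above 0.03 m).
It also fails if it takes over 58 s, if anything falls off the work surface, if the arm or the gripper's body presses on something with over 40 N, if the wrist force passes 120 N, or if a joint passes its speed limit or range.

## Robot

A 6-joint arm with a two-finger parallel gripper is mounted at the origin on the work surface. World frame = base frame: x ahead of the robot, y to its left, z up, the work surface at z = 0. Lengths are in m, angles in rad, forces in N, time in s.
With the tool pointing down it reaches from about 0.25 to 0.725 m from the base axis. Payload 4 kg.
Tool frame: the origin (TCP) lies on the centre line of the jaws, within the pads' length; the fingertips stand 22 mm ahead of it and the grasp point (between the pads) lies 3 mm ahead of it; z points along the fingers, y is the line along which they close (so a half turn about z gives the same grasp; the last joint's range is limited). The gripper opens to 85 mm and grips with 20 to 120 N. Pads are 22 mm wide; open, the fingers measure 114 mm over their backs; the gripper's body (76 mm by 85 mm) begins 54 mm behind the grasp point. The pads swing forward as they close: fully open they stand 13 mm farther back than shut.
Start: joints at [-1.265, 0.241, 0.005, 1.335, 0, 1.571], TCP at [0.151, -0.477, 0.253] pointing down, gripper open.
Joint ranges: [-2.72, 2.72], [-1.05, 1.87], [-1.09, 1.28], [-1.99, 2.15], [-1.42, 1.44], [-3.14, 3.14]. Speed limits (rad/s): [2.79, 2.79, 3.14, 3.14, 3.14, 3.14].

## Interface

Orientations are given as a unit quaternion [x, y, z, w].
In Python, from workcell import bot gives the robot as it stands.
- The arm moves only by the shell command python3 -m inch 'ROWS'. ROWS is JSON, one flat list of numbers, 7 for each row, row after row: the shift along the world's x, y, z in mm, then the turn, a rotation vector about the world's x, y, z in rad, then the opening in per cent of the stroke, from 0 (shut) to 100 (fully open). A call has 1 to 8 rows; each row is the pose to reach, as a shift and turn from the pose commanded when the call began; what a row does not reach only later rows make up. A row lasts 1/12 s, in which the tool goes at most 41.7 mm and 7.16 degrees, less where a joint would pass 70% of its speed; a pose out of reach is approached as far as the arm can. A call with a gripper value outside its range is refused whole. The fingers move at their own pace and stop on an object; the grip force is fixed at half the most. Time passes only in rows, so rows that repeat a pose let the fingers close. It gives the time, the measured TCP pose, the force, the opening and the grip force at its end, in the units of the state.
- bot.get_obs(): the state, without advancing time (a new reading comes with each control period).
- bot.camera(name): name is "scene" or "top"; returns the picture (384x512x3 uint8, blue, green, red); there is no depth.
- bot.camera_info(name): a dict with "intrinsics" (3x3 intrinsics, pixels), "distortion" ([k1, k2, p1, p2, k3] as OpenCV has them; the pictures are not rectified), "camera_from_world" (4x4, takes a point from world to camera coordinates). Camera axes: x right, y down, z forward; pixel columns grow to the right and rows downward; lengths in m; the calibration is good to about 2 mm. A picture is of the moment at which its call begins. camera_info takes no time and is no camera call.
- bot.job_done(): hands the job in; it is judged then, once.
Trained networks look in the newest picture that a camera, given by its name, has taken for a name from the list of things; names that differ only in an ending like _2 or _b are one class to them, and where a whole thing is asked for, a point or a joint stands for the part that bears it (a point fixed in the world has none). Each returns a list of dicts, best first, with "confidence" (0 to 1); they miss things now and then, are a little off and sometimes report something else, mostly with a low value. They report only what shows in the picture. A call takes as long as a camera call. They do not tell look-alikes from the thing itself.
- bot.silhouettes(camera, target): "mask" (384x512 bool, what is visible of it) and "uv" ([column, row] in pixels, amid what is visible of it).
- bot.spot_point(camera, target): "uv" ([column, row] in pixels: a listed point, or the origin of a listed thing).
The state is a dict: "clock": time; "joint_pos": joint angles; "joint_vel": joint speeds; "tau": joint torques, N m; "eef_pos": TCP position; "tool_rot": TCP orientation; "ft_force": force on the tool from outside, world axes, zero at the start; "ft_torque": the same for the moment, N m; "grip_width": finger opening in m; "grasp_force": force on a finger pad.
Only numpy, scipy, OpenCV 4.12 (cv2) and the standard library are available. Lean on these libraries where they do the work, as an engineer would, in place of code of your own. Each camera call takes 0.05 s, during which the arm holds its last target. There are 200 camera calls.

## Working session

There is one attempt and no reset: what is moved stays moved. The work goes in short steps, Python scripts to look and compute and a shell command to move; the robot and the scene stay as the last step left them, time stands still between calls to the robot, and variables do not carry over. Pictures are saved under pics/ and viewed, at most 10 in all, crops included, and the job is handed in when it is done.

```bash
mkdir -p pics; cat > h.py <<'E'
import numpy as np,cv2
from workcell import bot
def ray(cam,uv):
    i=bot.camera_info(cam);K=np.array(i["intrinsics"],float);D=np.array(i["distortion"],float);T=np.array(i["camera_from_world"],float)
    p=cv2.undistortPoints(np.array([[uv]],float),K,D)[0,0]
    R=T[:3,:3];c=-R.T@T[:3,3];return c,R.T@np.array([p[0],p[1],1])
def at(cam,uv,z):
    c,d=ray(cam,uv);return c+d*(z-c[2])/d[2]
def tri(*obs):
    A=np.zeros((3,3));b=np.zeros(3)
    for cam,uv in obs:
        c,d=ray(cam,uv);d=d/np.linalg.norm(d);P=np.eye(3)-np.outer(d,d);A+=P;b+=P@c
    return np.linalg.solve(A,b)
def proj(cam,X):
    i=bot.camera_info(cam);T=np.array(i["camera_from_world"],float)
    return cv2.projectPoints(np.array(X,float).reshape(-1,3),cv2.Rodrigues(T[:3,:3])[0],T[:3,3],np.array(i["intrinsics"],float),np.array(i["distortion"],float))[0][:,0]
E
python3 - <<'E'
from h import *
np.set_printoptions(precision=3,suppress=True)
ims=[bot.camera(c) for c in("scene","top")]
cv2.imwrite("pics/s.png",cv2.resize(ims[0],(800,600)));cv2.imwrite("pics/t.png",cv2.resize(ims[1],(800,600)))
Z=dict(turret_base=0,turret_grip=.175,empty_bar=.138,saddle=0,saddle_crown=.058,dial_stand=0,lever_valve=0,parts_cup=0,load_point=.138)
for n,z in Z.items():
  for c in("scene","top"):
    print(n,c,[(round(r["confidence"],2),np.round(r["uv"],0),at(c,r["uv"],z)[:2]) for r in bot.spot_point(c,n)[:4]])
E
```

```text
turret_base scene [(0.79, array([207., 236.]), array([ 0.612, -0.039])), (0.5, array([273., 198.]), array([0.379, 0.073])), (0.27, array([301., 204.]), array([0.353, 0.162]))]
turret_base top [(0.78, array([279., 157.]), array([ 0.602, -0.046]))]
turret_grip scene [(0.91, array([199., 206.]), array([ 0.609, -0.057]))]
turret_grip top [(0.86, array([284., 140.]), array([ 0.617, -0.049]))]
empty_bar scene [(0.72, array([233., 224.]), array([0.59 , 0.047]))]
empty_bar top [(0.59, array([245., 154.]), array([0.589, 0.056]))]
saddle scene [(0.62, array([289., 281.]), array([0.611, 0.257])), (0.5, array([323., 267.]), array([0.517, 0.325])), (0.47, array([353., 273.]), array([0.487, 0.413])), (0.41, array([153., 158.]), array([ 0.456, -0.367]))]
saddle top [(0.75, array([132., 198.]), array([0.486, 0.414])), (0.56, array([181., 154.]), array([0.619, 0.257])), (0.55, array([160., 185.]), array([0.526, 0.325])), (0.44, array([246., 150.]), array([0.625, 0.054]))]
saddle_crown scene [(0.5, array([319., 261.]), array([0.53 , 0.312])), (0.5, array([356., 261.]), array([0.473, 0.407]))]
saddle_c
[... 343 characters left out ...]

dial_stand top [(0.92, array([390., 145.]), array([ 0.631, -0.401])), (0.34, array([114., 156.]), array([0.621, 0.471])), (0.31, array([240., 226.]), array([0.392, 0.079]))]
lever_valve scene [(0.73, array([320., 261.]), array([0.502, 0.309])), (0.71, array([153., 158.]), array([ 0.456, -0.367]))]
lever_valve top [(0.55, array([381., 202.]), array([ 0.452, -0.36 ]))]
parts_cup scene [(0.79, array([350., 316.]), array([0.615, 0.463]))]
parts_cup top [(0.71, array([111., 155.]), array([0.623, 0.48 ])), (0.56, array([241., 225.]), array([0.394, 0.076]))]
load_point scene [(0.96, array([226., 191.]), array([ 0.507, -0.029]))]
load_point top [(0.94, array([279., 183.]), array([ 0.505, -0.035]))]
```

View pics/s.png

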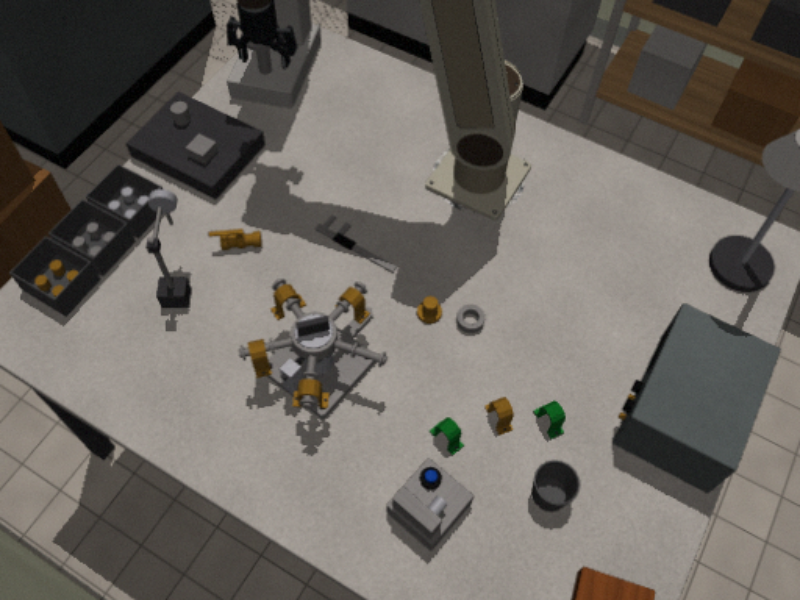

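View pics/t.png

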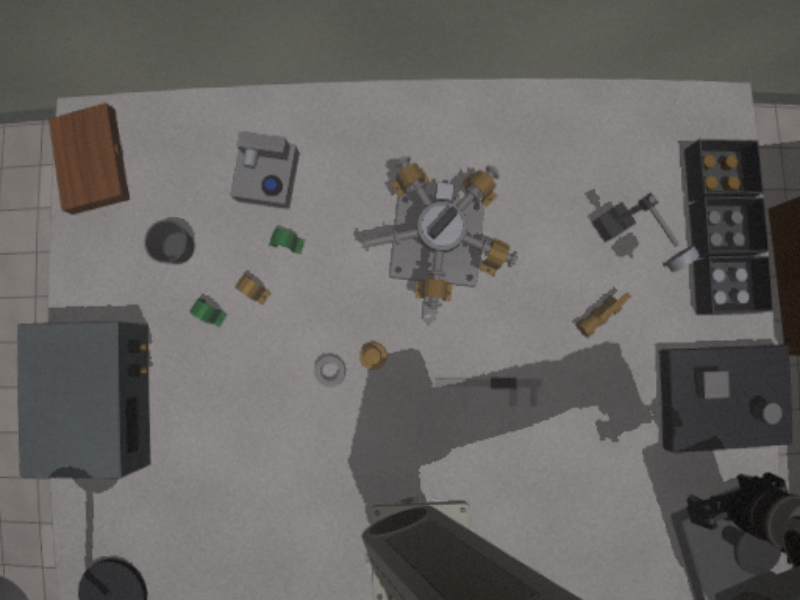

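The scene shows three saddle-shaped candidates. In the scene camera's original pixels they are brass at (321,265), green at (287,278) and green at (352,268). The top camera has the same three at (162,184) brass, (183,153) green and (133,198) green. The clamped brass saddles on the turret are not candidates. My choice is the brass one, near (0.525, 0.323), and I'll check it in a crop. The empty bar points to +y from the axis.

```bash
python3 - <<'E'
from h import *
np.set_printoptions(precision=3,suppress=True)
o=bot.get_obs();print({k:o[k] for k in("clock","joint_pos","eef_pos","tool_rot","grip_width")})
c=[]
for n,(u,v) in (("scene",(321,265)),("top",(161,184))):
  im=bot.camera(n)[v-25:v+25,u-32:u+33]; c.append(cv2.resize(im,(400,300),interpolation=2))
c2=[]
for n,(u,v) in (("scene",(202,215)),("top",(278,148))):
  im=bot.camera(n)[v-33:v+33,u-44:u+44]; c2.append(cv2.resize(im,(400,300),interpolation=2))
cv2.imwrite("pics/c.png",np.vstack([np.hstack(c),np.hstack(c2)]))
# silhouette pose fit of the saddle: points of model projected vs mask
M={}
for n,g in (("scene",(321,265)),("top",(161,184))):
  r=bot.silhouettes(n,"saddle")
  r=min(r,key=lambda q:np.hypot(*(np.array(q["uv"])-g)));print(n,r["uv"],r["confidence"],r["mask"].sum());M[n]=r["mask"]
np.savez("m.npz",**M)
# model points
t=np.linspace(0,np.pi,25)
prof=[(s*21,z) for s in(-1,1) for z in np.linspace(0,41,10)]+[(21*np.cos(a),41+21*np.sin(a)) for a in t]+[(s*y,z) for s in(-1,1) for y in(24,29,33) for z in(0,4)]
inn=[(17*np.cos(a),41+17*np.sin(a)) for a in t]+[(s*17,z) for s in(-1,1) for z in np.linspace(0,41,10)]
from scipy.optimize import minimize
def strips(): # quads as polygons
  outer=[(33,0),(33,4),(21,4)]+[(21*np.cos(a),41+21*np.sin(a)) for a in t]+[(-21,4),(-33,4),(-33,0),(-17,0)]+[(17*np.cos(a),41+17*np.sin(a)) for a in t[::-1]]+[(17,0)]
  return np.array(outer)
S=strips()
def render(p,n,k=6):
  x,y,a=p;c,s=np.cos(a),np.sin(a)
  f=lambda X,Y,Z:np.array([x+(c*X-s*Y)/1e3,y+(s*X+c*Y)/1e3,Z/1e3])
  A=[f(-15,q[0],q[1]) for q in S];B=[f(15,q[0],q[1]) for q in S]
  P=proj(n,A+B);m=len(S);u0=np.floor(P.mean(0)-40)
  return P,m
def mask(p,n,k=8):
  P,m=render(p,n);ctr=np.array(G[n])-40
  Q=((P-ctr+.5)*k).astype(np.int32);im=np.zeros((80*k,80*k),np.uint8)
  cv2.fillPoly(im,[Q[:m]],1);cv2.fillPoly(im,[Q[m:]],1)
  for i in range(m):
    j=(i+1)%m;cv2.fillConvexPoly(im,np.array([Q[i],Q[j],Q[m+j],Q[m+i]]),1)
  return cv2.resize(im.astype(np.float32),(80,80),interpolation=cv2.INTER_AREA)
G=dict(scene=(321,265),top=(161,184))
def cost(p):
  return sum(np.abs(mask(p,n)-M[n][G[n][1]-40:G[n][1]+40,G[n][0]-40:G[n][0]+40]).sum() for n in G)
for a0 in np.deg2rad([-75,-45,-15,15,45,75]):
  r=minimize(cost,[.525,.323,a0],method="Nelder-Mead",options=dict(initial_simplex=[[.525,.323,a0],[.54,.323,a0],[.525,.338,a0],[.525,.323,a0+.3]]))
  print(r.x,np.rad2deg(r.x[2]),r.fun)
E
```

```text
{'clock': 1.0, 'joint_pos': array([-1.265,  0.241,  0.005,  1.335,  0.   ,  1.571]), 'eef_pos': array([ 0.151, -0.477,  0.253]), 'tool_rot': array([ 0.988,  0.152, -0.   , -0.   ]), 'grip_width': 0.08564877007006247}
scene [325.5, 266.3] 0.61 224
top [158.4, 185.0] 0.54 224
[ 0.524  0.315 -0.64 ] -36.65412808140394 80.5625
[ 0.524  0.315 -0.656] -37.56008061135718 80.59375
[ 0.524  0.315 -0.628] -36.00694323951926 80.265625
[ 0.524  0.315 -0.645] -36.94419653569432 80.71875
[0.524 0.315 2.5  ] 143.259802615875 80.21875
[0.524 0.315 2.511] 143.84347570730597 80.421875
```

View pics/c.png

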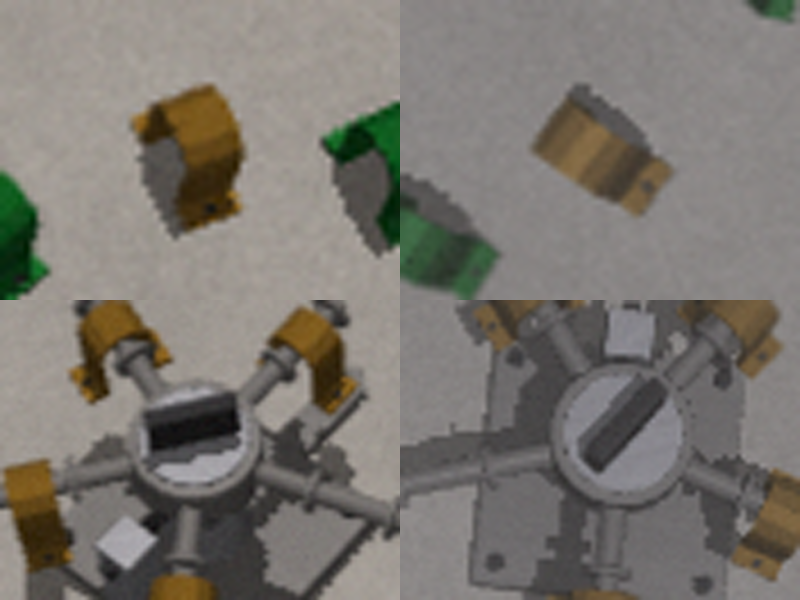

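The crop confirms the brass arch at scene (321,265) and top (161,184), with green look-alikes on both sides. The lower row shows the grip bar, its top face near scene (200,205) and top (286,141).

```bash
cat > fit.py <<'E'
from h import *
from scipy.optimize import minimize
t=np.linspace(0,np.pi,25)
S=np.array([(33,0),(33,4),(21,4)]+[(21*np.cos(a),41+21*np.sin(a)) for a in t]+[(-21,4),(-33,4),(-33,0),(-17,0)]+[(17*np.cos(a),41+17*np.sin(a)) for a in t[::-1]]+[(17,0)])
def mask(p,n,g,k=8):
  x,y,a=p;c,s=np.cos(a),np.sin(a)
  P=proj(n,[[x+(c*X-s*q[0])/1e3,y+(s*X+c*q[0])/1e3,q[1]/1e3] for X in(-15,15) for q in S]);m=len(S)
  Q=((P-np.array(g)+30.5)*k).astype(np.int32);im=np.zeros((60*k,60*k),np.uint8)
  cv2.fillPoly(im,[Q[:m]],1);cv2.fillPoly(im,[Q[m:]],1)
  for i in range(m):
    j=(i+1)%m;cv2.fillConvexPoly(im,np.array([Q[i],Q[j],Q[m+j],Q[m+i]]),1)
  return cv2.resize(im.astype(np.float32),(60,60),interpolation=cv2.INTER_AREA)
E
python3 - <<'E'
from fit import *
np.set_printoptions(precision=4,suppress=True)
G=dict(scene=(321,265),top=(161,184));M={}
for n,g in G.items():
  h=cv2.cvtColor(bot.camera(n)[g[1]-30:g[1]+30,g[0]-30:g[0]+30],cv2.COLOR_BGR2HSV)
  m=((h[...,0]>8)&(h[...,0]<28)&(h[...,1]>95)).astype(np.uint8)
  _,L,st,ce=cv2.connectedComponentsWithStats(m);i=min(range(1,len(st)),key=lambda i:np.hypot(*(ce[i]-30))+(1e3 if st[i][4]<40 else 0))
  M[n]=(L==i);print(n,M[n].sum(),ce[i]-30+g)
for use in(["scene"],["top"],["scene","top"]):
  f=lambda p:sum(np.abs(mask(p,n,G[n])-M[n]).sum() for n in use)
  r=min((minimize(f,[.525,.32,a],method="Nelder-Mead",options=dict(initial_simplex=[[.525,.32,a],[.535,.32,a],[.525,.33,a],[.525,.32,a+.3]])) for a in(-.9,-.5,0)),key=lambda r:r.fun)
  print(use,r.x,np.rad2deg(r.x[2]),r.fun)
print("grip",tri(("scene",(200.2,205.5)),("top",(285.7,141))),at("scene",(200.2,205.5),.187),at("top",(285.7,141),.187))
for n in("turret_grip","empty_bar","load_point","turret_base"):
  u=[(c,bot.spot_point(c,n)[0]["uv"]) for c in("scene","top")];print(n,tri(*u))
# grip bar ends (top face) in top view
e=lambda x,y:(278-44+(x-400)/4.545-.4,148-33+(y-300)/4.545-.4)
a,b=at("top",e(597,462),.187),at("top",e(662,384),.187);print(a,b,np.rad2deg(np.arctan2(*(b-a)[1::-1])),np.linalg.norm(b-a))
E
```

```text
scene 241 [321.0166 264.6805]
top 110 [158.2    183.3545]
['scene'] [ 0.5228  0.3145 -0.6587] -37.74153494311923 20.734375
['top'] [ 0.5262  0.3189 -0.5579] -31.96521646410158 110.0625
['scene', 'top'] [ 0.5229  0.3144 -0.6425] -36.81367858133336 139.78125
grip [ 0.6111 -0.0516  0.1885] [ 0.6098 -0.0502  0.187 ] [ 0.6124 -0.0536  0.187 ]
turret_grip [ 0.6219 -0.0531  0.1836]
empty_bar [0.5909 0.0578 0.1523]
load_point [ 0.5028 -0.0296  0.1573]
turret_base [ 0.613  -0.0473 -0.0051]
[ 0.5883 -0.0297  0.187 ] [ 0.6333 -0.0691  0.187 ] -41.22465011167428 0.0598085012129569
```

```bash
python3 -m inch '[460,427,47,0,0,2.086,100,460,427,47,0,0,2.086,100,460,427,47,0,0,2.086,100,460,427,47,0,0,2.086,100,460,427,47,0,0,2.086,100,460,427,47,0,0,2.086,100,460,427,47,0,0,2.086,100,460,427,47,0,0,2.086,100]'
```

```text
clock: 2.47
eef_pos: [0.3953, -0.249, 0.2786]
tool_rot: [0.792, 0.61, 0.0, 0.0]
ft_force: [1.3, -1.7, -0.9]
grip_width: 0.0855
grasp_force: 0.0
```

```bash
python3 -m inch '[216,199,22,0,0,1.08,100,216,199,22,0,0,1.08,100,216,199,22,0,0,1.08,100,216,199,22,0,0,1.08,100,216,199,22,0,0,1.08,100,216,199,22,0,0,1.08,100,216,199,22,0,0,1.08,100,216,199,22,0,0,1.08,100]'
python3 -m inch '[0,0,-40,0,0,0.08,100,0,0,-40,0,0,0.08,100,0,0,-40,0,0,0.08,100]'
python3 - <<'E'
from h import *
a=[]
for n,(u,v) in (("scene",(202,205)),("top",(280,145))):
  im=bot.camera(n)[v-45:v+45,u-60:u+60]; a.append(cv2.resize(im,(400,300),interpolation=2))
cv2.imwrite("pics/d.png",np.hstack(a))
for n in("turret_grip",):
  u=[(c,r["uv"],r["confidence"]) for c in("scene","top") for r in bot.spot_point(c,n)[:1]];print(u)
E
```

```text
clock: 3.13
eef_pos: [0.6144, -0.0462, 0.2984]
tool_rot: [0.4, 0.917, 0.001, 0.0]
ft_force: [-1.6, -0.2, -1.0]
grip_width: 0.085
grasp_force: 0.0
clock: 3.38
eef_pos: [0.608, -0.0512, 0.2572]
tool_rot: [0.37, 0.929, -0.001, -0.004]
ft_force: [0.7, -0.4, 1.2]
grip_width: 0.0857
grasp_force: 0.0
[('scene', [199.5, 209.1], 0.87), ('top', [282.1, 140.9], 0.63)]
```

View pics/d.png

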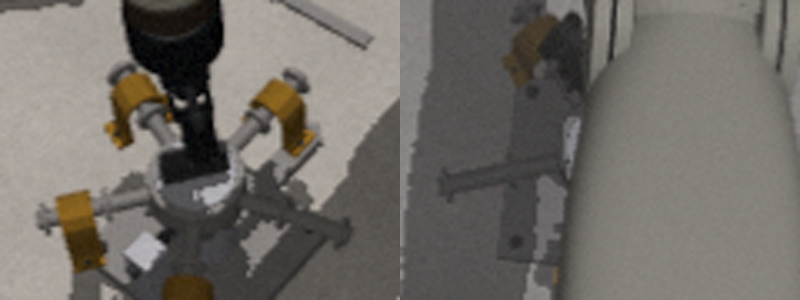

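The left half (scene) shows the open gripper above the grip bar at about crop (195,165), with the fingers on either side of it. I'll go down and close.

```bash
python3 -m inch '[0,0,-40,0,0,0,100,0,0,-78,0,0,0,100,0,0,-78,0,0,0,100,0,0,-78,0,0,0,50,0,0,-78,0,0,0,30,0,0,-78,0,0,0,15,0,0,-78,0,0,0,0,0,0,-78,0,0,0,0]'
python3 -m inch '[0,0,0,0,0,0,0,0,0,0,0,0,0,0,0,0,0,0,0,0,0,0,0,0,0,0,0,0]'
```

```text
clock: 4.25
eef_pos: [0.6116, -0.0518, 0.1847]
tool_rot: [0.369, 0.929, 0.001, 0.002]
ft_force: [0.4, -0.6, 0.2]
grip_width: 0.0256
grasp_force: 0.0
clock: 4.58
eef_pos: [0.612, -0.0509, 0.1842]
tool_rot: [0.369, 0.93, 0.001, 0.002]
ft_force: [2.3, 2.8, 6.0]
grip_width: 0.0128
grasp_force: 60.0
```

```bash
python3 -m inch '[0,0,0,0,0,0.08,0,0,0,0,0,0,0.16,0,0,0,0,0,0,0.24,0,0,0,0,0,0,0.32,0,0,0,0,0,0,0.40,0,0,0,0,0,0,0.48,0,0,0,0,0,0,0.56,0,0,0,0,0,0,0.64,0]'
python3 -m inch '[0,0,0,0,0,0.08,0,0,0,0,0,0,0.16,0,0,0,0,0,0,0.24,0,0,0,0,0,0,0.32,0,0,0,0,0,0,0.40,0,0,0,0,0,0,0.48,0,0,0,0,0,0,0.56,0,0,0,0,0,0,0.61,0]'
python3 -m inch '[0,0,0,0,0,0,0,0,0,0,0,0,0,0,0,0,0,0,0,0,0]'
```

```text
clock: 5.25
eef_pos: [0.6122, -0.0504, 0.1842]
tool_rot: [0.056, 0.998, 0.001, 0.003]
ft_force: [3.7, 4.5, 5.1]
grip_width: 0.0131
grasp_force: 60.0
clock: 5.92
eef_pos: [0.6121, -0.05, 0.1842]
tool_rot: [-0.247, 0.969, 0.001, 0.003]
ft_force: [2.8, 4.8, 5.7]
grip_width: 0.0126
grasp_force: 60.0
clock: 6.17
eef_pos: [0.6121, -0.05, 0.1842]
tool_rot: [-0.245, 0.969, 0.001, 0.003]
ft_force: [2.8, 4.3, 5.8]
grip_width: 0.0132
grasp_force: 59.9
```

```bash
python3 -m inch '[0,0,0,0,0,0,100,0,0,0,0,0,0,100,0,0,0,0,0,0,100,0,0,0,0,0,0,100,0,0,40,0,0,0,100,0,0,80,0,0,0,100,0,0,110,0,0,0,100,0,0,110,0,0,0,100]'
```

```text
clock: 6.83
eef_pos: [0.6126, -0.0523, 0.3]
tool_rot: [-0.244, 0.97, -0.002, 0.006]
ft_force: [0.1, 0.2, 0.9]
grip_width: 0.0849
grasp_force: 0.0
```

```bash
python3 -m inch '[-89,365,0,0,0,-1.14,100,-89,365,0,0,0,-1.14,100,-89,365,0,0,0,-1.14,100,-89,365,0,0,0,-1.14,100,-89,365,0,0,0,-1.14,100,-89,365,0,0,0,-1.14,100,-89,365,0,0,0,-1.14,100,-89,365,0,0,0,-1.14,100]'
python3 -m inch '[-10,41,0,0,0,-0.14,100,-10,41,0,0,0,-0.14,100,-10,41,-30,0,0,-0.14,100,-10,41,-70,0,0,-0.14,100,-10,41,-110,0,0,-0.14,100,-10,41,-140,0,0,-0.14,100,-10,41,-150,0,0,-0.14,100,-10,41,-150,0,0,-0.14,100]'
python3 - <<'E'
from h import *
np.set_printoptions(precision=4,suppress=True)
o=bot.get_obs();print(o["eef_pos"],o["tool_rot"],o["joint_pos"])
a=[]
for n,(u,v),w in (("scene",(321,250),(60,45)),("top",(278,155),(60,45))):
  im=bot.camera(n)[v-w[1]:v+w[1],u-w[0]:u+w[0]]; a.append(cv2.resize(im,(400,300),interpolation=2))
cv2.imwrite("pics/e.png",np.hstack(a))
for n,z in dict(turret_grip=.175,empty_bar=.138,load_point=.138,turret_base=0).items():
  u=[(c,bot.spot_point(c,n)) for c in("scene","top")];u=[(c,r[0]["uv"]) for c,r in u if r];print(n,[np.r_[at(*q,z)[:2],q[1]] for q in u])
E
```

```text
clock: 7.5
eef_pos: [0.5353, 0.2542, 0.2919]
tool_rot: [0.224, 0.974, -0.0, -0.0]
ft_force: [0.5, -0.1, 0.5]
grip_width: 0.0855
grasp_force: 0.0
clock: 8.17
eef_pos: [0.5239, 0.2926, 0.1385]
tool_rot: [0.289, 0.957, -0.003, -0.003]
ft_force: [-0.4, -0.6, 0.1]
grip_width: 0.0854
grasp_force: 0.0
[0.5239 0.2926 0.1385] [ 0.2892  0.9573 -0.003  -0.0027] [ 0.5094  0.5112  0.099   1.1666 -0.0002  1.096 ]
turret_grip [array([  0.6159,  -0.0559, 197.7   , 208.2   ]), array([  0.6205,  -0.0455, 282.2   , 139.    ])]
empty_bar [array([  0.4965,  -0.0349, 226.2   , 187.8   ]), array([  0.4993,  -0.0402, 280.9   , 185.6   ])]
load_point [array([  0.5069,  -0.0348, 224.4   , 190.3   ]), array([  0.5016,  -0.0348, 278.9   , 184.8   ])]
turret_base [array([  0.6155,  -0.0438, 205.3   , 236.3   ]), array([  0.6062,  -0.0582, 282.6   , 155.3   ])]
```

View pics/e.png

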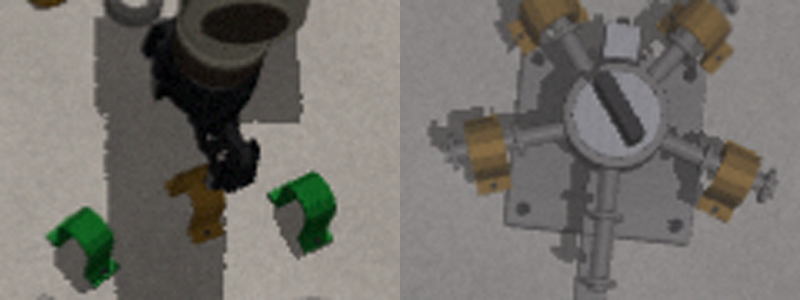

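The turret is one click on: in the right half the empty bar runs straight down to the tongue at crop (600,240). The gripper in the left half stands over the brass saddle but is about 20 mm short in y.

```bash
python3 -m inch '[-1,21,0,0,0,-0.06,100,-1,21,0,0,0,-0.06,100,-1,21,-40,0,0,-0.06,100,-1,21,-75,0,0,-0.06,100,-1,21,-102,0,0,-0.06,100,-1,21,-102,0,0,-0.06,100,-1,21,-102,0,0,-0.06,100]'
```

```text
clock: 9.25
eef_pos: [0.5238, 0.3141, 0.0389]
tool_rot: [0.317, 0.948, -0.002, -0.001]
ft_force: [-0.2, -0.1, 0.1]
grip_width: 0.0852
grasp_force: 0.0
```

```bash
python3 -m inch '[0,0,-2,0,0,0,70,0,0,-2,0,0,0,60,0,0,-2,0,0,0,50,0,0,-2,0,0,0,40,0,0,-2,0,0,0,30,0,0,-2,0,0,0,20,0,0,-2,0,0,0,20,0,0,-2,0,0,0,20]'
python3 - <<'E'
from h import *
np.set_printoptions(precision=4,suppress=True)
# hub / bar in top view: empty bar axis pixels from crop e.png (scale 400/120)
e=lambda x,y:(278-60+(x-400)/3.333-.35,155-45+y/3.333-.35)
a=at("top",e(606,180),.13);b=at("top",e(595,290),.13);h=at("top",e(613,110),.15);print(a,b,np.rad2deg(np.arctan2(*(a-b)[1::-1])),h)
for p in((605,212),(600,217)):print(at("top",e(*p),.13))
g=at("top",e(602,78),.187),at("top",e(638,138),.187);print(g,sum(g)/2,np.rad2deg(np.arctan2(*(g[0]-g[1])[1::-1])))
E
```

```text
clock: 9.92
eef_pos: [0.5266, 0.3158, 0.0406]
tool_rot: [0.318, 0.948, 0.002, 0.001]
ft_force: [-0.1, -0.8, 6.5]
grip_width: 0.0414
grasp_force: 61.5
[ 0.561  -0.0388  0.13  ] [ 0.4699 -0.0267  0.13  ] -7.614098612499334 [ 0.6157 -0.0453  0.15  ]
[ 0.5343 -0.0371  0.13  ]
[ 0.5303 -0.0328  0.13  ]
(array([ 0.6342, -0.0347,  0.187 ]), array([ 0.5853, -0.0615,  0.187 ])) [ 0.6097 -0.0481  0.187 ] 28.659382180440588
```

```bash
python3 -m inch '[0,0,40,0,0,0,20,0,0,80,0,0,0,20,0,0,120,0,0,0,20,0,0,160,0,0,0,20,0,0,200,0,0,0,20,0,0,215,0,0,0,20,0,0,215,0,0,0,20,0,0,215,0,0,0,20]'
```

```text
clock: 10.58
eef_pos: [0.5255, 0.3153, 0.2543]
tool_rot: [0.318, 0.948, 0.001, 0.001]
ft_force: [0.0, -0.2, -2.0]
grip_width: 0.041
grasp_force: 61.6
```

```bash
python3 -m inch '[-2,-36,0,0,0,0.06,20,-5,-72,0,0,0,0.13,20,-7,-108,0,0,0,0.19,20,-9,-144,0,0,0,0.26,20,-12,-180,0,0,0,0.32,20,-14,-216,0,0,0,0.39,20,-16,-252,0,0,0,0.45,20,-18,-280,0,0,0,0.515,20]'
python3 -m inch '[-2,-36,0,0,0,0,20,-4,-60,0,0,0,0,20,-4,-71,0,0,0,0,20,-4,-71,0,0,0,0,20,-4,-71,0,0,0,0,20]'
python3 - <<'E'
from h import *
a=[]
for n,(u,v),w in (("scene",(215,190),(60,45)),("top",(278,165),(60,45))):
  im=bot.camera(n)[v-w[1]:v+w[1],u-w[0]:u+w[0]]; a.append(cv2.resize(im,(400,300),interpolation=2))
cv2.imwrite("pics/f.png",np.hstack(a))
o=bot.get_obs();print(o["eef_pos"],o["tool_rot"],o["grip_width"])
E
```

```text
clock: 11.25
eef_pos: [0.505, 0.0325, 0.2504]
tool_rot: [0.065, 0.998, -0.001, -0.003]
ft_force: [0.9, 0.8, -1.7]
grip_width: 0.041
grasp_force: 61.6
clock: 11.67
eef_pos: [0.5023, -0.0359, 0.2515]
tool_rot: [0.066, 0.998, 0.0, -0.002]
ft_force: [-0.7, 0.7, -2.3]
grip_width: 0.0411
grasp_force: 61.6
[ 0.50279487 -0.03488716  0.25219558] [ 6.50706708e-02  9.97880120e-01  3.16079369e-04 -9.87309142e-04] 0.04103226139175813
```

View pics/f.png

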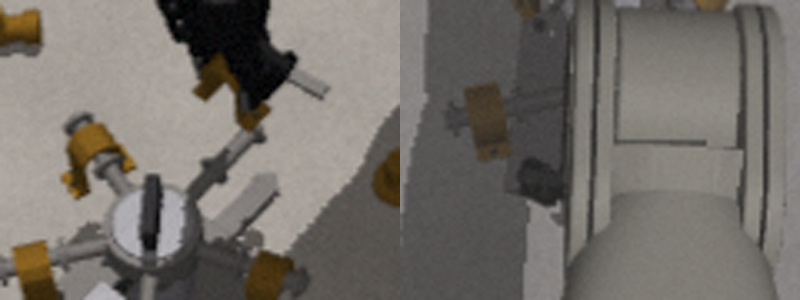

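The left half (scene) shows the saddle held upright over the bar. Its feet are at crop (200,92) and (252,118), and the bar's collars are at about (212,168) and (260,133). I'll check these against the model.

```bash
python3 - <<'E'
from h import *
np.set_printoptions(precision=1,suppress=True)
c=lambda P:(proj("scene",P)-[155,145]+.5)*3.333
d=np.array([-np.cos(.131),np.sin(.131),0]);A=np.array([.6115,-.0505,.13])
print("collars",c([A+d*.0825,A+d*.1375,A+d*.11]))
n=np.array([np.sin(.131),np.cos(.131),0]);T=np.array([.5027,-.035,.252+.0174-.058])
for X in(-.015,.015):print("feet",X,c([T-d*X+n*s*.033 for s in(-1,1)]))
im=bot.camera("scene")
cr=cv2.resize(im[145:235,155:275],(800,600),interpolation=2)
for p,col in ((c([A+d*.0825,A+d*.1375,A+d*.11]),(255,0,0)),(c([T-d*X+n*s*.033 for s in(-1,1) for X in(-.015,.015)]),(0,0,255))):
  for q in p:cv2.circle(cr,tuple(int(v*2) for v in q),3,col,-1)
cv2.imwrite("pics/g.png",cr[:450,200:700])
E
```

```text
collars [[215.4 173.2]
 [253.6 133. ]
 [234.6 153. ]]
feet -0.015 [[214.7  75.3]
 [272.6 114.6]]
feet 0.015 [[192.7  97.5]
 [250.8 137.6]]
```

View pics/g.png

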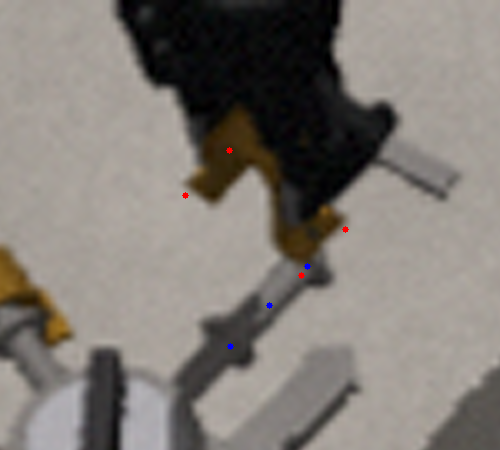

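Collars and feet agree with the model to 3–4 mm, which is inside the ±9 mm fit, so I'm lowering it.

```bash
python3 -m inch '[0,2,-20,0,0,0,20,0,2,-40,0,0,0,20,0,2,-60,0,0,0,20,0,2,-78,0,0,0,20,0,2,-94,0,0,0,20,0,2,-108,0,0,0,20,0,2,-118,0,0,0,20,0,2,-118,0,0,0,20]'
python3 -m inch '[0,0,-3,0,0,0,20,0,0,-5,0,0,0,20,0,0,-7,0,0,0,20,0,0,-7,0,0,0,20]'
```

```text
clock: 12.48
eef_pos: [0.5016, -0.0328, 0.1329]
tool_rot: [0.065, 0.998, 0.0, -0.002]
ft_force: [-0.1, 0.4, -1.4]
grip_width: 0.0411
grasp_force: 61.6
clock: 12.82
eef_pos: [0.5035, -0.0339, 0.1286]
tool_rot: [0.066, 0.998, 0.0, 0.0]
ft_force: [-0.4, 0.2, -0.7]
grip_width: 0.0413
grasp_force: 61.6
```

No side force, so the legs straddle the bar freely. I'll ease down to contact.

```bash
python3 -m inch '[0,0,-2,0,0,0,20,0,0,-4,0,0,0,20,0,0,-5,0,0,0,20,0,0,-5,0,0,0,20]'
python3 -m inch '[0,0,-1,0,0,0,20,0,0,-2,0,0,0,20,0,0,-2,0,0,0,20]'
```

```text
clock: 13.15
eef_pos: [0.503, -0.034, 0.123]
tool_rot: [0.066, 0.998, 0.0, -0.0]
ft_force: [0.1, -0.2, -0.8]
grip_width: 0.0411
grasp_force: 61.6
clock: 13.4
eef_pos: [0.503, -0.034, 0.121]
tool_rot: [0.066, 0.998, -0.0, -0.0]
ft_force: [-0.3, -0.3, -1.3]
grip_width: 0.0411
grasp_force: 61.6
```

```bash
python3 -m inch '[0,0,-1,0,0,0,20,0,0,-2,0,0,0,20,0,0,-2,0,0,0,20]'
python3 -m inch '[0,0,-1,0,0,0,20,0,0,-2,0,0,0,20,0,0,-2,0,0,0,20]'
```

```text
clock: 13.65
eef_pos: [0.5033, -0.034, 0.1206]
tool_rot: [0.066, 0.998, -0.0, 0.001]
ft_force: [-3.6, 0.5, 7.4]
grip_width: 0.0411
grasp_force: 62.7
clock: 13.9
eef_pos: [0.5033, -0.034, 0.1204]
tool_rot: [0.066, 0.998, -0.0, 0.001]
ft_force: [-7.3, 0.7, 20.2]
grip_width: 0.0416
grasp_force: 64.2
```

Contact came at the predicted height. I'll relieve the push, open, and rise.

```bash
python3 -m inch '[0,0,3,0,0,0,20,0,0,3,0,0,0,50,0,0,3,0,0,0,60,0,0,3,0,0,0,75,0,0,3,0,0,0,90,0,0,3,0,0,0,100,0,0,3,0,0,0,100,0,0,3,0,0,0,100]'
python3 -m inch '[0,0,0,0,0,0,100,0,0,10,0,0,0,100,0,0,25,0,0,0,100,0,0,45,0,0,0,100,0,0,75,0,0,0,100,0,0,110,0,0,0,100,0,0,140,0,0,0,100,0,0,140,0,0,0,100]'
python3 -m inch '[-20,40,0,0,0,0,100,-40,80,0,0,0,0,100,-60,120,0,0,0,0,100,-80,160,0,0,0,0,100,-100,200,0,0,0,0,100,-100,220,0,0,0,0,100,-100,220,0,0,0,0,100,-100,220,0,0,0,0,100]'
python3 - <<'E'
from h import *
a=[]
for n,(u,v),w in (("scene",(215,205)),("top",(278,165))) and [("scene",(215,205),(60,45)),("top",(278,165),(60,45))]:
  im=bot.camera(n)[v-w[1]:v+w[1],u-w[0]:u+w[0]]; a.append(cv2.resize(im,(400,300),interpolation=2))
cv2.imwrite("pics/k.png",np.hstack(a))
E
```

```text
clock: 14.57
eef_pos: [0.5031, -0.0339, 0.12]
tool_rot: [0.066, 0.998, 0.0, -0.0]
ft_force: [-0.9, 0.6, -1.1]
grip_width: 0.0847
grasp_force: 0.0
clock: 15.23
eef_pos: [0.5064, -0.0342, 0.2679]
tool_rot: [0.066, 0.998, -0.0, 0.007]
ft_force: [0.9, -0.6, 0.9]
grip_width: 0.0854
grasp_force: 0.0
clock: 15.9
eef_pos: [0.4025, 0.1875, 0.2606]
tool_rot: [0.063, 0.998, -0.0, 0.0]
ft_force: [-0.2, -0.9, 0.3]
grip_width: 0.0854
grasp_force: 0.0
```

View pics/k.png

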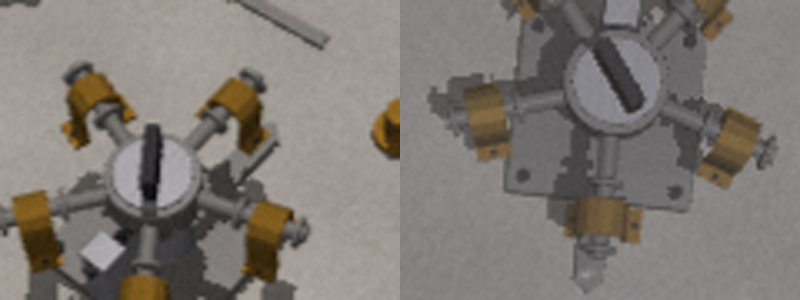

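The saddle hangs on the bar over the tongue (top crop (602,215), scene crop (232,110)), a leg on each side and between the collars, and the arm is clear. I'll let it settle, then hand in.

```bash
for i in 1 2; do python3 -m inch '[0,0,0,0,0,0,100,0,0,0,0,0,0,100,0,0,0,0,0,0,100,0,0,0,0,0,0,100,0,0,0,0,0,0,100,0,0,0,0,0,0,100,0,0,0,0,0,0,100,0,0,0,0,0,0,100]' | head -1; done; python3 -c "from workcell import bot;print(bot.job_done())"
```

```text
clock: 16.67
clock: 17.33
the job is handed in; nothing more can be done
None
```

The turret is one click on, the brass saddle hangs freely on the empty bar over the tongue, and the job was handed in at about 17 s; the hand-in call returned no verdict.

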